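# Clamp a marble slab on the carving board

## Task

Get the marble slab on the carving board ready for carving: loosen the T-knob on the sliding stop, slide the stop up so that the slab sits flat and square against the cork-faced fence with the stop snug behind it, then turn the knob fully tight so that the stop holds it there. Leave the chisel, the brush, the mallet and the marble offcut where they are.

Things in the scene. Friction and masses are not known exactly. Their poses are not given: they have to be found in the camera images.
- fence_face (a point): Fixed fence of the carving board: beech bar 280 mm long (x), 37 deep, 30 high, cork-faced. Point: middle of the cork face, 10 mm above the board's top (28 above the table). x along the fence, y along the T-track from the stop into the fence, z up. The board, fixed: plywood 300 (x) by 440 (y) by 18 mm, its centre 170 mm from here towards -y; the aluminium track along its middle is flush.
- stop_face (a point): Sliding stop: beech block 140 mm long (x), 80 deep (y), 30 high, on the board's track, parallel to the fence; it slides along y only and cannot turn or lift. Point: middle of its cork face towards the fence, 10 mm above the board; axes as fence_face. Its back face, to push on, is at y = -80 mm. Unclamped it slides with 2 N; pushing the slab takes 3 to 7 N more.
- stop (a joint): How far the stop has slid towards the fence, m, 0 to 0.28. It reads 0.19 with the slab flush between fence and stop.
- clamp_knob (a joint): Turn of the T-knob, rad, growing clockwise seen from above (tightening). 0: loose end, T-bar along the track; 1.5: tight end stop, T-bar nearly across it. Below 0.7 the stop is free; above, the clamp grips ever harder, and from 1.2 it holds against a firm push. Needs 0.15 N m loose, up to 0.25 N m tight; stays where left. At the start it is tight.
- knob_grip (a point): T-knob on top of the stop: black plastic bar 66 mm long, 14 wide, 18 high, on a round hub 24 mm across. Point: centre of the bar, on the knob's vertical axis, 72 mm above the table, 24 above the stop's top (bar's underside 15 above it), 40 behind the stop's cork face. Axes turn with the knob: y along the bar, z up.
- slab_center (a point): Loose white marble slab 160 (x) by 100 (y) by 20 mm thick, about 0.86 kg, lying flat on the board between fence and stop, a little askew, a long side towards the fence. Point: its centre, 10 mm above the board. Flush with the fence, its centre is 50 mm from the fence face.
- chisel: Bystander: dark steel stone chisel 206 mm long, 14 mm wide and 11 mm high, lying on the table beside the board on the far side. Origin on its underside at mid-length, x along it.
- brush: Bystander: flat brush 190 mm long, 42 mm wide and 20 mm high with a beech handle, lying on the table beside the board on the far side. Origin on its underside at mid-length, x along it.
- mallet: Bystander: round carver's mallet of dark wood standing on its head behind the fence, 84 mm across and 177 mm high, handle up. Origin in the centre of its underside.
- offcut: Bystander: white marble strip 200 by 60 by 15 mm lying on the table beyond the board's end, behind the stop. Origin in the centre of its underside, x along it.
There are look-alikes about, which are no part of the job. What is shaped like the part that bears slab_center but blue or green is not meant.

How it is judged:
By the outcome, as a careful person would: the job done as asked, in the order asked, and still so for the second after the job is handed in, with the robot touching nothing.
It also fails if it takes over 56 s, if anything falls off the work surface, if the arm or the gripper's body presses on something with over 40 N, if the wrist force passes 120 N, or if a joint passes its speed limit or range.

## Robot

A 6-joint arm with a two-finger parallel gripper is mounted at the origin on the work surface. World frame = base frame: x ahead of the robot, y to its left, z up, the work surface at z = 0. Lengths are in m, angles in rad, forces in N, time in s.
With the tool pointing down it reaches from about 0.275 to 1 m from the base axis. Payload 8.4 kg.
Tool frame: the origin (TCP) lies on the centre line of the jaws, within the pads' length; the fingertips stand 17 mm ahead of it and the grasp point (between the pads) lies 2 mm behind it; z points along the fingers, y is the line along which they close (so a half turn about z gives the same grasp; the last joint's range is limited). The gripper opens to 85 mm and grips with 20 to 120 N. Pads are 22 mm wide; open, the fingers measure 114 mm over their backs; the gripper's body (76 mm by 85 mm) begins 54 mm behind the grasp point. The pads swing forward as they close: fully open they stand 13 mm farther back than shut.
Start: joints at [-1.284, 0.353, 1.633, -0, 1.155, -0.002], TCP at [0.178, -0.599, 0.248] pointing down, gripper open.
Joint ranges: [-2.63, 2.63], [-0.92, 2.1], [0.06, 2.66], [-1.3, 4.44], [0, 2.69], [-3.02, 3.02]. Speed limits (rad/s): [2.22, 2.22, 2.79, 3.14, 3.14, 3.14].

## Interface

Orientations are given as a 3x3 rotation matrix whose columns are the frame's x, y, z axes.
In Python, from station import bot gives the robot as it stands. The module is installed in compiled form; this text tells all that it offers.
- The arm moves only by the shell command python3 -m inch 'ROWS'. ROWS is JSON, a list of rows, each a list of 3 entries, a list of its own where there are three numbers: the turn, a rotation vector about the world's x, y, z in degrees, then the shift along the world's x, y, z in mm, then the opening, from 0 (shut) to 1 (fully open). A call has 1 to 20 rows; each row is the pose to reach, as a shift and turn from the pose commanded when the call began; what a row does not reach only later rows make up. A row lasts 1/12 s, in which the tool goes at most 41.7 mm and 7.16 degrees, less where a joint would pass 70% of its speed; a pose out of reach is approached as far as the arm can. A call with a gripper value outside its range is refused whole. The fingers move at their own pace and stop on an object; the grip force is fixed at half the most. Time passes only in rows, so rows that repeat a pose let the fingers close. It gives the time, the measured TCP pose, the force, the opening and the grip force at its end, in the units of the state.
- bot.read_state(): the state, without advancing time (a new reading comes with each control period).
- bot.camera(name): name is "side" or "top"; returns (picture, depth): 384x512x3 uint8, blue, green, red; 384x512 float32, m along the optical axis (not along the pixel's ray), 0 where there is no reading.
- bot.get_calibration(name): a dict with "fx", "fy", "cx", "cy" (pixels), "dist_coeffs" ([k1, k2, p1, p2, k3] as OpenCV has them; the pictures are not rectified), "rvec" (rotation vector, rad) and "tvec" (3), from world to camera coordinates, as OpenCV has them. Camera axes: x right, y down, z forward; pixel columns grow to the right and rows downward; lengths in m; the calibration is good to about 2 mm. A picture is of the moment at which its call begins. get_calibration takes no time and is no camera call.
- bot.close_job(): hands the job in; it is judged then, once.
The state is a dict: "clock": time; "joint_pos": joint angles; "qvel": joint speeds; "joint_efforts": joint torques, N m; "ee_pos": TCP position; "eef_rot": TCP orientation; "force": force on the tool from outside, world axes, zero at the start; "wrist_torque": the same for the moment, N m; "grip_width": opening from 0.0 (shut) to 1.0 (fully open); "grip_force": force on a finger pad.
Only numpy, scipy, OpenCV 4.12 (cv2) and the standard library are available. Lean on these libraries where they do the work, as an engineer would, in place of code of your own. Each camera call takes 0.05 s, during which the arm holds its last target. There are 200 camera calls.

## Working session

There is one attempt and no reset: what is moved stays moved. The work goes in short steps, Python scripts to look and compute and a shell command to move; the robot and the scene stay as the last step left them, time stands still between calls to the robot, and variables do not carry over. Pictures are saved under pics/ and viewed, at most 10 in all, crops included, and the job is handed in when it is done.

```bash
mkdir -p pics
cat > h.py <<'E'
from station import bot
import numpy as np, cv2
def snap(n,f=None):
    p,d=bot.camera(n); np.save(f'pics/{n}_d.npy',d); cv2.imwrite(f or f'pics/{n}.png',p); return p,d
def proj(n,P):
    c=bot.get_calibration(n);K=np.array([[c['fx'],0,c['cx']],[0,c['fy'],c['cy']],[0,0,1.]])
    return cv2.projectPoints(np.array(P,float).reshape(-1,3),np.array(c['rvec'],float),np.array(c['tvec'],float),K,np.array(c['dist_coeffs'],float))[0].reshape(-1,2)
def at(n,uv,z):
    "pixel -> world at height z"
    c=bot.get_calibration(n);K=np.array([[c['fx'],0,c['cx']],[0,c['fy'],c['cy']],[0,0,1.]])
    q=cv2.undistortPoints(np.array(uv,float).reshape(-1,1,2),K,np.array(c['dist_coeffs'],float)).reshape(-1,2)
    R=cv2.Rodrigues(np.array(c['rvec'],float))[0];t=np.array(c['tvec'],float).ravel()
    o=-R.T@t; r=np.c_[q,np.ones(len(q))]@R
    return o+r*((z-o[2])/r[:,2])[:,None]
E
python3 -c "
from h import *
for n in ('top','side'):
    p,d=snap(n); cv2.imwrite(f'pics/{n}_b.png',cv2.resize(p,(800,600),interpolation=cv2.INTER_CUBIC))
s=bot.read_state();print(s['clock'],s['force'],s['eef_rot'],s['grip_width'])
"
```

```text
0.1 [-0.52351385  1.11198948  0.07504147] [[ 9.58584215e-01  2.84809001e-01 -3.67463462e-04]
 [ 2.84809238e-01 -9.58583422e-01  1.23373560e-03]
 [-8.65379612e-07 -1.28729646e-03 -9.99999171e-01]] 1.0030722306507336
```

View pics/top_b.png

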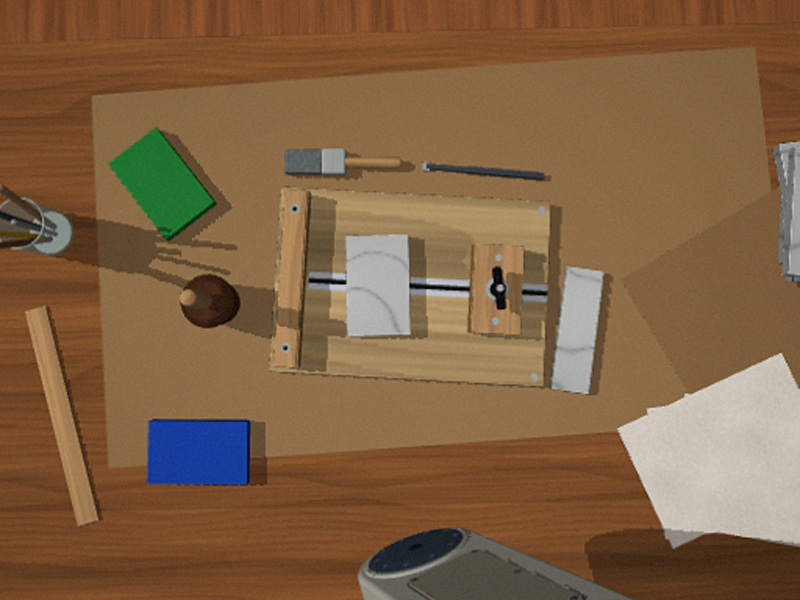

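View pics/side_b.png

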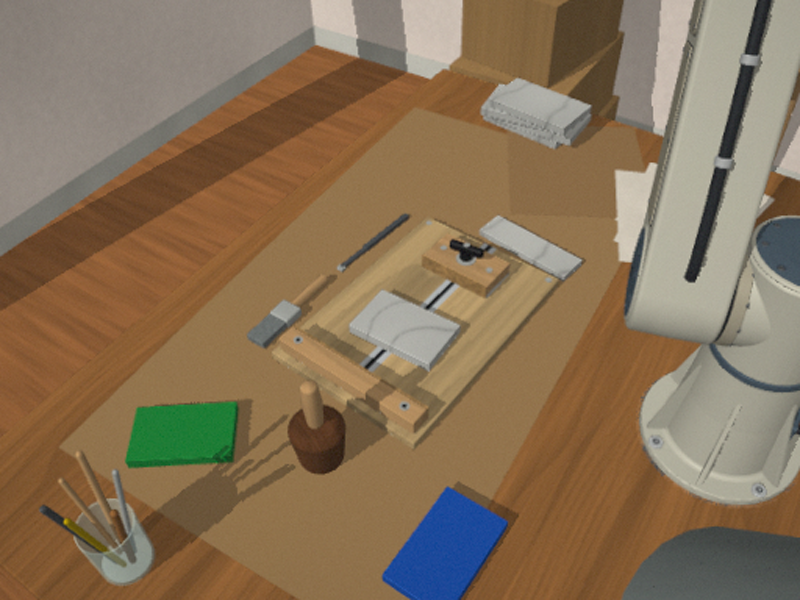

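Top view (800 px scale): fence at left (x≈295), stop at (496,290) with the knob at (498,288) and its bar across the track, slab at (378,285) slightly askew, and the offcut just behind the board's end at (578,330). The side view agrees.

```bash
python3 -c "
from h import *
p=cv2.imread('pics/top.png'); cv2.imwrite('pics/c1.png',cv2.resize(p[115:255,170:390],(792,504),interpolation=cv2.INTER_CUBIC))
s=.64
np.set_printoptions(precision=4,suppress=True)
print('board',at('top',np.array([[283,187],[551,203],[545,386],[271,371]])*s,.018))
print('knob',at('top',np.array([[498.5,288.5]])*s,.081), 'slab',at('top',np.array([[346,236],[409,235],[410,334],[349,336]])*s,.038))
"
```

```text
board [[ 0.6818  0.2496  0.018 ]
 [ 0.6447 -0.1863  0.018 ]
 [ 0.3494 -0.1655  0.018 ]
 [ 0.3832  0.2729  0.018 ]]
knob [[ 0.5034 -0.0865  0.081 ]] slab [[0.5956 0.1468 0.038 ]
 [0.5948 0.0464 0.038 ]
 [0.4375 0.0487 0.038 ]
 [0.4365 0.1451 0.038 ]]
```

View pics/c1.png

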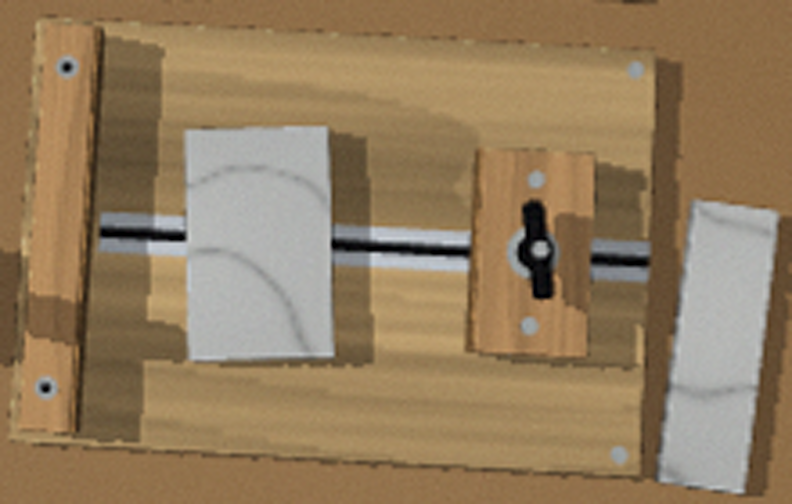

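```bash
python3 -c "
from h import *
np.set_printoptions(precision=4,suppress=True)
f=lambda a:(np.array(a,float)+.5)/3.6-.5+[170,115]
k=at('top',f([[532,202],[543,298],[537.5,250]]),.081);s=at('top',f([[477,148],[596,154],[587,356],[467,350]]),.048);e=at('top',f([[102,28],[76,432]]),.048);b=at('top',f([[39,17],[656,50],[641,474],[11,438]]),.018);sl=at('top',f([[186,129],[328,126],[332,356],[189,359]]),.038)
for n,v in dict(k=k,s=s,e=e,b=b,sl=sl).items(): print(n,v[:,:2])
print('stop c',s.mean(0),'slab',sl.mean(0))
a=lambda v:np.degrees(np.arctan2(v[1],v[0]))
print('xb',a(b[0]-b[3]),a(b[1]-b[2]),a(b[0]-b[1])-90,a(b[3]-b[2])-90,a(s[0]-s[3]),a(s[1]-s[2]),a(e[0]-e[1]),'bar',a(k[0]-k[1]),'slab',a(sl[0]-sl[3]),a(sl[1]-sl[2]))
print('tool x',a(np.array(bot.read_state()['eef_rot'])[:,0]),bot.read_state()['ee_pos'])
# side-camera check of knob
print('side proj',proj('side',[[k[2][0],k[2][1],.081]])/.64)
"
```

```text
k [[ 0.5365 -0.0837]
 [ 0.4729 -0.0888]
 [ 0.5047 -0.0863]]
s [[ 0.5777 -0.0524]
 [ 0.5716 -0.1336]
 [ 0.434  -0.1226]
 [ 0.44   -0.0414]]
e [[0.6671 0.203 ]
 [0.3906 0.2249]]
b [[ 0.6826  0.2513]
 [ 0.6483 -0.1845]
 [ 0.3513 -0.1628]
 [ 0.3861  0.2747]]
sl [[0.5971 0.1471]
 [0.5968 0.0489]
 [0.4381 0.05  ]
 [0.4383 0.1481]]
stop c [ 0.5058 -0.0875  0.048 ] slab [0.5175 0.0985 0.038 ]
xb -4.516424922554988 -4.173122263997319 -4.5048162757012875 -4.553703330513812 -4.574304178298826 -4.5665700558312 -4.540481912743777 bar 4.626998393983843 slab -0.3466347939290651 -0.42853784288843566
tool x 16.54744615162874 [ 0.1779 -0.5987  0.2476]
side proj [[467.2523 246.0415]]
```

```bash
python3 -m inch '[[[0,0,-6],[160,256,0],1],[[0,0,-12],[327,512,-60],1],[[0,0,-12],[327,512,-60],1],[[0,0,-12],[327,512,-60],1],[[0,0,-12],[327,512,-60],1],[[0,0,-12],[327,512,-60],1],[[0,0,-12],[327,512,-60],1],[[0,0,-12],[327,512,-60],1],[[0,0,-12],[327,512,-60],1],[[0,0,-12],[327,512,-60],1],[[0,0,-12],[327,512,-60],1],[[0,0,-12],[327,512,-60],1],[[0,0,-12],[327,512,-60],1],[[0,0,-12],[327,512,-60],1],[[0,0,-12],[327,512,-60],1],[[0,0,-12],[327,512,-60],1],[[0,0,-12],[327,512,-60],1],[[0,0,-12],[327,512,-60],1],[[0,0,-12],[327,512,-60],1],[[0,0,-12],[327,512,-60],1]]'
python3 -c "
from h import *
s=bot.read_state();print(s['eef_rot'],s['joint_pos'])"
```

```text
clock: 1.77
ee_pos: [0.5045, -0.0881, 0.1884]
eef_rot: [[0.997, 0.078, -0.0], [0.078, -0.997, -0.0], [-0.0, 0.0, -1.0]]
force: [-0.7, -0.4, -0.0]
grip_width: 1.003
grip_force: 0.0
[[ 9.96967247e-01  7.78221827e-02 -1.28285929e-04]
 [ 7.78221689e-02 -9.96967250e-01 -1.08815405e-04]
 [-1.36365122e-04  9.85019058e-05 -9.99999986e-01]] [-1.75683167e-01  2.48903771e-01  1.93027839e+00 -1.57881020e-04
  9.62517796e-01  1.31730245e+00]
```

```bash
python3 -m inch '[[[0,0,0],[0,1,-30],1],[[0,0,0],[0,1,-60],1],[[0,0,0],[0,1,-90],1],[[0,0,0],[0,1,-106],1],[[0,0,0],[0,1,-106],1],[[0,0,0],[0,1,-106],0.5],[[0,0,0],[0,1,-106],0],[[0,0,0],[0,1,-106],0],[[0,0,0],[0,1,-106],0],[[0,0,0],[0,1,-106],0],[[0,0,0],[0,1,-106],0],[[0,0,0],[0,1,-106],0],[[0,0,0],[0,1,-106],0],[[0,0,0],[0,1,-106],0],[[0,0,0],[0,1,-106],0],[[0,0,0],[0,1,-106],0]]'
python3 -c "
from h import *
p,d=snap('side');cv2.imwrite('pics/c2.png',cv2.resize(p[80:240,200:400],(800,640))[:600])
s=bot.read_state();print(s['wrist_torque'])"
```

```text
clock: 3.1
ee_pos: [0.5057, -0.0875, 0.0835]
eef_rot: [[0.997, 0.081, 0.002], [0.081, -0.997, -0.002], [0.002, 0.003, -1.0]]
force: [-1.9, -9.2, 8.5]
grip_width: 0.143
grip_force: 60.6
[-1.52263872  0.47302891  0.11823451]
```

View pics/c2.png

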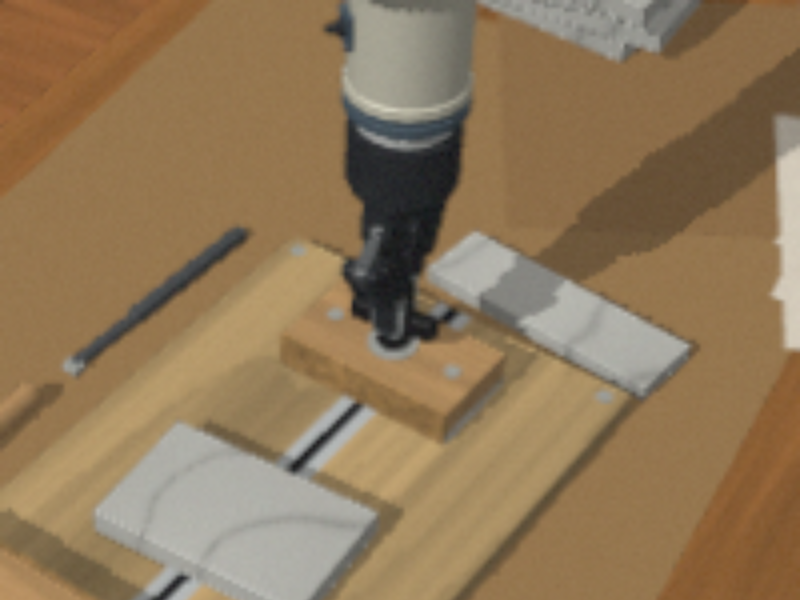

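The bar is gripped over the hub (crop around (395,320)); the slab and stop have not moved. Now I loosen it.

```bash
python3 -m inch '[[[0,0,0],[0,-1,1],0],[[0,0,7],[0,-1,1],0],[[0,0,14],[0,-1,1],0],[[0,0,21],[0,-1,1],0],[[0,0,28],[0,-1,1],0],[[0,0,35],[0,-1,1],0],[[0,0,42],[0,-1,1],0],[[0,0,49],[0,-1,1],0],[[0,0,56],[0,-1,1],0],[[0,0,63],[0,-1,1],0],[[0,0,70],[0,-1,1],0],[[0,0,74],[0,-1,1],0],[[0,0,74],[0,-1,1],0],[[0,0,74],[0,-1,1],0]]'
python3 -c "
from h import *
s=bot.read_state();print(s['wrist_torque'],s['joint_pos'])"
```

```text
clock: 4.32
ee_pos: [0.5055, -0.0872, 0.0835]
eef_rot: [[0.201, 0.98, 0.001], [0.98, -0.201, -0.0], [-0.0, 0.001, -1.0]]
force: [3.1, -2.1, -1.9]
grip_width: 0.146
grip_force: 60.5
[-0.1813959  -0.28380035  0.15452454] [-1.73729814e-01  4.07598016e-01  2.00056958e+00 -1.65628667e-04
  7.32317475e-01  2.84927914e-02]
```

```bash
python3 -m inch '[[[0,0,0],[0.8,10,0],0],[[0,0,0],[2,25,0],0],[[0,0,0],[3.1,40,0],0],[[0,0,0],[4.3,55,0],0],[[0,0,0],[5.5,70,0],0],[[0,0,0],[6.7,85,0],0],[[0,0,0],[7.1,91,0],0],[[0,0,0],[7.6,97,0],0],[[0,0,0],[8.1,103,0],0],[[0,0,0],[8.6,109,0],0],[[0,0,0],[9,115,0],0],[[0,0,0],[9.5,121,0],0],[[0,0,0],[10,127,0],0],[[0,0,0],[10.5,133,0],0],[[0,0,0],[10.9,139,0],0],[[0,0,0],[11.4,145,0],0],[[0,0,0],[11.8,150,0],0],[[0,0,0],[11.8,150,0],0]]'
```

```text
clock: 5.82
ee_pos: [0.5174, 0.0632, 0.0835]
eef_rot: [[0.2, 0.98, 0.001], [0.98, -0.2, 0.0], [0.0, 0.001, -1.0]]
force: [3.9, 2.2, -2.1]
grip_width: 0.147
grip_force: 60.5
```

```bash
python3 -c "
from h import *
p,d=snap('top');cv2.imwrite('pics/c3.png',cv2.resize(p[115:255,170:390],(792,504),interpolation=cv2.INTER_CUBIC))"
```

```text
(no output)
```

View pics/c3.png

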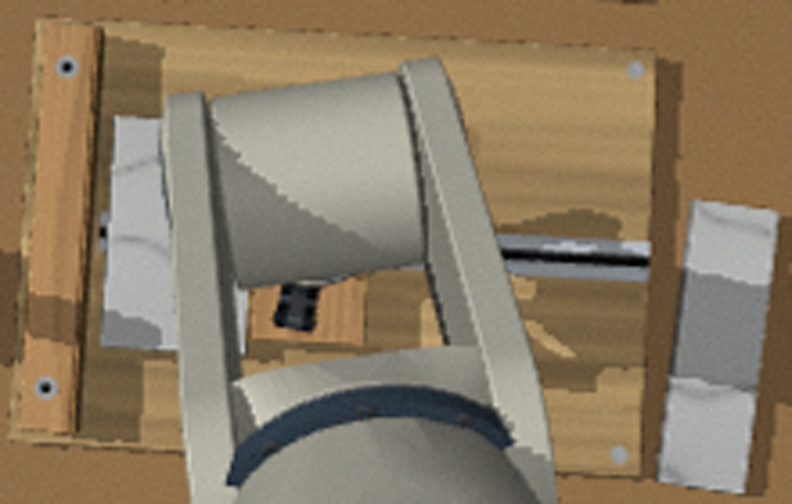

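The slab (left edge (115,115)–(102,345)) has squared against the stop, with about 10 mm left to the fence. Next I approach gently.

```bash
python3 -m inch '[[[0,0,0],[0.2,3,0],0],[[0,0,0],[0.5,6,0],0],[[0,0,0],[0.7,8.5,0],0],[[0,0,0],[0.7,9.5,0],0],[[0,0,0],[0.8,10.5,0],0],[[0,0,0],[0.8,10.5,0],0]]'; python3 -m inch '[[[0,0,0],[0.1,1,0],0],[[0,0,0],[0.1,1,0],0]]';python3 -m inch '[[[0,0,0],[0.1,1,0],0],[[0,0,0],[0.1,1,0],0]]'
```

```text
clock: 6.37
ee_pos: [0.5181, 0.0727, 0.0835]
eef_rot: [[0.199, 0.98, 0.001], [0.98, -0.199, -0.001], [-0.001, 0.001, -1.0]]
force: [5.4, -4.4, -1.8]
grip_width: 0.146
grip_force: 60.7
clock: 6.53
ee_pos: [0.5182, 0.0736, 0.0835]
eef_rot: [[0.199, 0.98, 0.001], [0.98, -0.199, -0.001], [-0.001, 0.001, -1.0]]
force: [4.5, -6.3, -2.2]
grip_width: 0.143
grip_force: 60.7
clock: 6.7
ee_pos: [0.5183, 0.0745, 0.0835]
eef_rot: [[0.199, 0.98, 0.001], [0.98, -0.199, -0.001], [-0.001, 0.001, -1.0]]
force: [4.3, -5.4, -1.1]
grip_width: 0.143
grip_force: 60.7
```

```bash
for i in 1 2; do python3 -m inch '[[[0,0,0],[0.1,1,0],0],[[0,0,0],[0.1,1,0],0]]'|egrep 'pos|force'; done
```

```text
ee_pos: [0.5184, 0.0756, 0.0835]
force: [4.3, -6.8, -0.9]
grip_force: 60.7
ee_pos: [0.5184, 0.0761, 0.0835]
force: [3.8, -9.3, -0.5]
grip_force: 60.8
```

```bash
for i in 1 2; do python3 -m inch '[[[0,0,0],[0.1,1,0],0],[[0,0,0],[0.1,1,0],0],[[0,0,0],[0.1,1,0],0]]'|egrep 'pos|force'; done; python3 -c "
from h import *
p,d=snap('side');cv2.imwrite('pics/c4.png',cv2.resize(p[150:300,160:360],(800,600),interpolation=cv2.INTER_CUBIC))"
```

```text
ee_pos: [0.5184, 0.0762, 0.0835]
force: [4.0, -14.2, 0.7]
grip_force: 60.9
ee_pos: [0.5184, 0.0764, 0.0835]
force: [4.4, -20.6, 1.5]
grip_force: 61.0
```

View pics/c4.png

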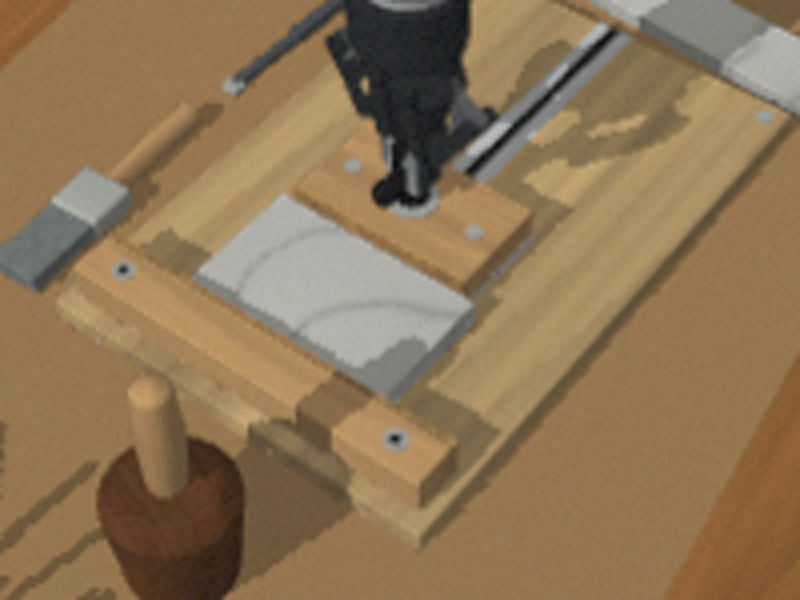

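The slab is now flush between fence and stop, with the contact force rising sharply. Now I tighten while pushing.

```bash
python3 -m inch '[[[0,0,-7],[0,0,0],0],[[0,0,-14],[0,0,0],0],[[0,0,-21],[0,0,0],0],[[0,0,-28],[0,0,0],0],[[0,0,-35],[0,0,0],0],[[0,0,-42],[0,0,0],0],[[0,0,-49],[0,0,0],0],[[0,0,-56],[0,0,0],0],[[0,0,-63],[0,0,0],0],[[0,0,-70],[0,0,0],0],[[0,0,-75],[0,0,0],0],[[0,0,-78],[0,0,0],0],[[0,0,-78],[0,0,0],0]]'
python3 -c "
from h import *
s=bot.read_state();print(s['wrist_torque'])"
for i in 1 2; do python3 -m inch '[[[0,0,-2],[0,0,0],0],[[0,0,-2],[0,0,0],0]]'; python3 -c "
from h import *
s=bot.read_state();print(s['wrist_torque'])"; done
```

```text
clock: 8.67
ee_pos: [0.5185, 0.0765, 0.0835]
eef_rot: [[1.0, 0.007, 0.001], [0.007, -1.0, -0.004], [0.001, 0.004, -1.0]]
force: [4.8, -20.5, 1.9]
grip_width: 0.145
grip_force: 61.1
[-3.26179533 -0.81373038 -0.05042995]
clock: 8.83
ee_pos: [0.5185, 0.0765, 0.0835]
eef_rot: [[1.0, -0.026, 0.001], [-0.026, -1.0, -0.004], [0.001, 0.004, -1.0]]
force: [4.6, -20.3, 1.9]
grip_width: 0.146
grip_force: 61.3
[-3.21949921 -0.783253    0.37927401]
clock: 9.0
ee_pos: [0.5185, 0.0765, 0.0836]
eef_rot: [[0.998, -0.059, 0.001], [-0.059, -0.998, -0.004], [0.001, 0.004, -1.0]]
force: [4.5, -18.8, 1.0]
grip_width: 0.145
grip_force: 65.0
[-3.11773473 -0.80852789  1.05962394]
```

```bash
python3 -m inch '[[[0,0,2],[0,-2,0],0],[[0,0,2.5],[0,-2,0],0],[[0,0,2.5],[0,-2,0],0.4],[[0,0,2.5],[0,-2,0],0.8],[[0,0,2.5],[0,-2,0],0.8],[[0,0,2.5],[0,-2,0],0.8],[[0,0,2.5],[0,-2,0],0.8],[[0,0,2.5],[0,-2,0],0.8]]'
python3 -m inch '[[[0,0,0],[0,0,30],0.8],[[0,0,0],[0,0,70],0.8],[[0,0,0],[0,0,110],0.8],[[0,0,0],[-40,-40,150],0.8],[[0,0,0],[-60,-80,150],0.8],[[0,0,0],[-80,-120,150],0.8],[[0,0,0],[-100,-160,150],0.8],[[0,0,0],[-120,-200,150],0.8],[[0,0,0],[-140,-240,150],0.8],[[0,0,0],[-160,-280,150],0.8],[[0,0,0],[-160,-320,150],0.8],[[0,0,0],[-160,-360,150],0.8],[[0,0,0],[-160,-400,150],0.8],[[0,0,0],[-160,-400,150],0.8],[[0,0,0],[-160,-400,150],0.8]]'
python3 -c "
from h import *
p,d=snap('top');cv2.imwrite('pics/c5.png',cv2.resize(p[115:255,170:390],(792,504),interpolation=cv2.INTER_CUBIC))"
```

```text
clock: 9.67
ee_pos: [0.518, 0.0775, 0.0832]
eef_rot: [[1.0, -0.017, -0.0], [-0.017, -1.0, 0.0], [-0.0, -0.0, -1.0]]
force: [0.1, -0.2, -1.0]
grip_width: 0.799
grip_force: 0.0
clock: 10.92
ee_pos: [0.3582, -0.328, 0.2337]
eef_rot: [[1.0, -0.02, 0.001], [-0.02, -1.0, -0.003], [0.001, 0.003, -1.0]]
force: [-0.1, 0.4, 0.4]
grip_width: 0.804
grip_force: 0.0
```

View pics/c5.png

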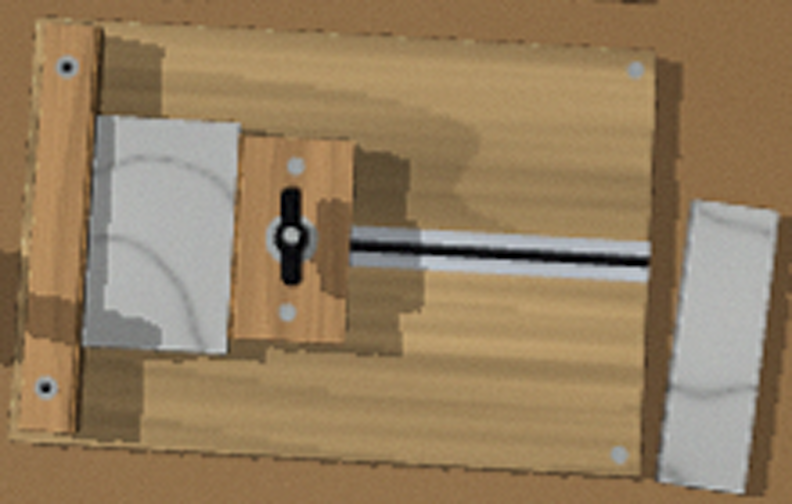

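The slab is flush and square between fence and stop, the knob is at its tight end (bar vertical at (291,236)), and the offcut has not moved.

```bash
python3 -c "
from station import bot
print(bot.close_job())"
```

```text
the job is handed in; nothing more can be done
None
```

The job is handed in: the slab sits flush and square against the fence, the stop is snug behind it, and the knob is turned to its tight end stop. The arm never went near the chisel, brush, mallet or offcut; no verdict came back on hand-in.

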